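Set the slab roller's gap with a gauge blade

TASK

Set the gap of the bench slab roller to the gauge blade, so that it rolls clay as thick as the blade. Lay the blade on the bed and slide it flat under the roller until its tip sticks out beyond, turn the screw on top until the blade just drags - a light pull of about 4 N still slides it - without ever clamping it hard, then draw the blade out, leave the screw as set and lay the blade flat on the table clear of the machine. Leave the clay pieces and the pencil where they are.

Things in the scene. Friction and masses are not known exactly. Their poses are not given: they have to be found in the camera images.
- slab_roller: Small hand slab roller for clay: grey frame bolted to the table. Origin on the table under the roller's middle; x along the bed (feed direction, -x end towards the robot), y along the roller, z up. Two pairs of grey posts (x -34 to 34 mm, y +-67 to 85 mm) carry a cross head 74 mm long in x, 172 mm in y, top 122 mm over the table; on it a screw nut 34 mm across, to 128 mm.
- bed_point (a point): Middle of the flat top of the plywood bed, 22 mm over the table, under the roller; axes as the slab roller's. The bed runs from x = -160 to 110 mm and is 128 mm wide. Over it a steel roller 44 mm thick and 122 mm long that does not rotate (drive locked, crank off). The space under it is open to both ends and at the start 1.5 to 6 mm higher than the blade is thick.
- screw_grip (a point): Centre of the screw's black wing grip, a flat upright bar 60 mm long, 12 mm wide, 28 mm tall (14 mm under to 14 mm over this point). On the screw's vertical axis, over the roller's middle, 155 to 165 mm over the table; its x axis lies along the bar. The bar turns and rises or sinks with the screw.
- screw (a joint): Screw angle (rad). Grows turning clockwise seen from above, which lowers roller and grip 3 mm per rad. Starts at 1.58 to 1.92, range -0.2 to 4.0; turns at 0.08 N m, stays where left. It does not tell the gap: bearing packing differs, so the roller first touches the blade anywhere from 2.5 to 3.5. From there the load on the blade grows about 26 N per rad (cushioned bearings).
- gauge: Gauge blade, loose, 0.11 kg: aluminium strip 6 mm thick, 26 mm wide, with an upright wooden handle near one end. Origin on its underside below the handle's middle, x along the strip to the tip. Strip from x = -10 to 123 mm, the last 11 mm 5 mm thick. Friction 0.28 to 0.42 on bed and roller: the pull that slides it is about 0.7 times the roller's load plus 0.4 N. More than 18 N load spoils it.
- gauge_grip (a point): Middle of the blade's wooden handle, 34 mm long (along the blade), 14 mm wide, 36 mm tall (6 to 42 mm over the blade's underside). The point is 24 mm over the underside and 123 mm behind the tip; x axis to the tip. The handle can come to 90 mm from the roller's axis with room for a hand beside the screw.
- gauge_tip (a point): Front end of the blade, 3 mm over its underside; x axis points on ahead.
- slab_disc: Flat disc of damp clay, 109 mm across, 13 mm thick, on the table. Not to be disturbed. Origin under its middle.
- clay_ball: Ball of clay 55 mm, on the table. Not to be disturbed. Origin under its middle.
- bowl: Pinch bowl of damp clay, 130 mm across, 59 mm tall, on the table. Not to be disturbed. Origin under its middle.
- pencil: Pencil 170 mm long lying on the table. Not to be disturbed. Origin under its middle.
Not all that is in view belongs to the job. What is meant by the gauge is not turquoise, and is the larger of those in its own colour.

How it is judged:
By the outcome, as a careful person would: the job done as asked, in the order asked, and still so for the second after the job is handed in, with the robot touching nothing.
It also fails if it takes over 72 s, if anything falls off the work surface, if the arm or the gripper's body presses on something with over 40 N, if the wrist force passes 120 N, or if a joint passes its speed limit or range.

ROBOT

A 6-joint arm with a two-finger parallel gripper is mounted at the origin on a cart in front of the work surface, level with it; the furniture and walls round the work are solid. World frame = base frame: x ahead of the robot, y to its left, z up, the work surface at z = 0. Lengths are in mm, angles in degrees, forces in N, time in s.
With the tool pointing down it reaches from about 350 to 850 mm from the base axis. Payload 8.1 kg.
Tool frame: the origin (TCP) lies between the finger pads; the fingertips stand 22 mm ahead of it and the grasp point (between the pads) lies 3 mm ahead of it; z points along the fingers, y is the line along which they close (so a half turn about z gives the same grasp; the last joint's range is limited). The gripper opens to 85 mm and grips with 20 to 120 N. Pads are 22 mm wide; open, the fingers measure 114 mm over their backs; the gripper's body (76 mm by 85 mm) begins 54 mm behind the grasp point. The pads swing forward as they close: fully open they stand 13 mm farther back than shut.
Start: joints at [-4.893, 7.471, 85.268, -0, 87.261, -4.893], TCP at [600.005, 0.022, 253.292] pointing down, gripper open.
Joint ranges: [-169.43, 169.43], [-51.17, 129.36], [1.28, 143.12], [-76.62, 256.62], [0, 156.53], [-152.29, 152.29]. Speed limits (degrees/s): [136.94, 136.94, 159.86, 180, 180, 180].

INTERFACE

Orientations are given as [roll, pitch, yaw] about the fixed x, y, z axes, in that order (R = Rz(yaw) Ry(pitch) Rx(roll)).
In Python, from bench import r, vision gives the robot as it stands.
- The arm moves only by the tool step_arm, never from a script. Its argument "targets" is a list that holds one entry, the list of rows, each a list of 6 numbers: the shift along the world's x, y, z in mm, then the turn, a rotation vector about the world's x, y, z in rad. In form: [[[x, y, z, rx, ry, rz], ...]]. A call has 1 to 12 rows; each row is the pose to reach, as a shift and turn from the pose commanded when the call began; what a row does not reach only later rows make up. A row lasts 1/12 s, in which the tool goes at most 41.7 mm and 7.16 degrees, less where a joint would pass 70% of its speed; a pose out of reach is approached as far as the arm can. A call with a gripper value outside its range is refused whole. "fingers" is the gripper's target within -1 to 1 (shut at 1, half-way at 0, fully open at -1), set as the call begins (left out, the last holds). The fingers move at their own pace and stop on an object; "newtons" is the grip in N (left out, the last holds). Time passes only in rows, so rows that repeat a pose let the fingers close. It gives the time, the measured TCP pose, the force, the opening and the grip force at its end, in the units of the state.
- r.sense(): the state, without advancing time (a new reading comes with each control period).
- vision.snapshot(name): name is "scene" or "side" or "wrist"; returns a dict with "img" (384x512x3 uint8, blue, green, red), "mtx" (3x3 intrinsics, pixels), "eye" and "attitude" of the camera in the world. Camera axes: x right, y up, looking along -z (the intrinsics and any distortion apply to the point x, -y, -z); pixel columns grow to the right and rows downward; lengths in mm; the calibration is good to about 2 mm. A picture is of the moment at which its call begins. There is no depth.
- r.hand_in(): hands the job in; it is judged then, once.
The state is a dict: "time": time; "joint_pos": joint angles; "qd": joint speeds; "joint_efforts": joint torques, N m; "tool_pos": TCP position; "tcp_rot": TCP orientation; "ft_force": force on the tool from outside, world axes, zero at the start; "wrist_torque": the same for the moment, N m; "finger_gap": finger opening in mm; "grip_force": force on a finger pad.
Only numpy, scipy, OpenCV 4.12 (cv2) and the standard library are available. Lean on these libraries where they do the work, as an engineer would, in place of code of your own. Each camera call takes 0.05 s, during which the arm holds its last target. There are 200 camera calls.

## Working session

There is one attempt and no reset: what is moved stays moved. The work goes in short steps, Python scripts to look and compute and a tool call to move; the robot and the scene stay as the last step left them, time stands still between calls to the robot, and variables do not carry over. Pictures are saved under pics/ and viewed, at most 14 in all, crops included, and the job is handed in when it is done.

Besides the shell and the picture viewer there is one more tool, called as name([rows], argument=value, ...), one row to a line, values as JSON. step_arm: Moves the arm, as the interface text tells. Its arguments: {"type":"object","properties":{"targets":{"type":"array"},"fingers":{"type":"number"},"newtons":{"type":"number"}},"required":["targets"]}

```bash
mkdir -p pics; ls
cat > h.py <<'E'
import numpy as np, cv2
from bench import r, vision
from scipy.spatial.transform import Rotation as R
def cam(n):
    d=vision.snapshot(n); return d
def rot(d):
    a=np.array(d["attitude"],float)
    return a if a.shape==(3,3) else R.from_euler('xyz',a,degrees=True).as_matrix()
def ray(d,px):
    p=np.linalg.inv(np.array(d["mtx"]))@np.array([px[0],px[1],1.]); v=rot(d)@np.array([p[0],-p[1],-p[2]])
    return np.array(d["eye"],float),v/np.linalg.norm(v)
def onz(d,px,z):
    e,v=ray(d,px); return e+v*(z-e[2])/v[2]
def proj(d,P):
    q=rot(d).T@(np.array(P,float)-np.array(d["eye"])); q=np.array([q[0],-q[1],-q[2]]); p=np.array(d["mtx"])@q; return p[:2]/p[2]
def tri(d1,p1,d2,p2):
    e1,v1=ray(d1,p1);e2,v2=ray(d2,p2)
    t=np.linalg.lstsq(np.c_[v1,-v2],e2-e1,rcond=None)[0]
    a,b=e1+v1*t[0],e2+v2*t[1]; return (a+b)/2,np.linalg.norm(a-b)
E
python3 - <<'E'
from h import *
import pickle
D={n:cam(n) for n in("scene","side","wrist")}
pickle.dump(D,open("d0.pkl","wb"))
for n,d in D.items(): cv2.imwrite(f"pics/{n}0.png",d["img"]); print(n,{k:np.round(v,2).tolist() for k,v in d.items() if k!="img"})
cv2.imwrite("pics/all0.png",cv2.resize(np.hstack([D["scene"]["img"],D["side"]["img"]]),(800,300)))
print(r.sense())
E
```

```text
pics
scene {'mtx': [[386.55, 0.0, 252.85], [0.0, 386.55, 190.46], [0.0, 0.0, 1.0]], 'eye': [-669.53, -699.3, 903.32], 'attitude': [59.27, 0.84, -58.7]}
side {'mtx': [[348.91, 0.0, 255.35], [0.0, 348.91, 199.24], [0.0, 0.0, 1.0]], 'eye': [460.51, 919.46, 862.81], 'attitude': [50.06, 0.13, -178.64]}
wrist {'mtx': [[285.08, 0.0, 256.56], [0.0, 285.08, 184.76], [0.0, 0.0, 1.0]], 'eye': [599.75, 85.84, 373.77], 'attitude': [-19.05, 0.08, 0.04]}
{'time': 0.15, 'joint_pos': array([-4.89316773e+00,  7.50581894e+00,  8.53156180e+01, -1.22204516e-03,
        8.72623001e+01, -4.89338876e+00]), 'qd': array([-0.01221628, -0.14052838, -0.13117753, -0.08790559, -0.00842291,
       -0.03392474]), 'joint_efforts': array([ 1.01583330e-03, -5.70061326e+01, -5.01160097e+01, -1.39109225e-04,
        9.69119486e-03, -7.10949371e-05]), 'tool_pos': array([5.99599745e+02, 4.81456605e-02, 2.52472176e+02]), 'tcp_rot': array([-1.79916464e+02, -5.92681868e-03,  9.00002760e+01]), 'ft_force': array([-0.42230344,  0.25477147, -0.25458187]), 'wrist_torque': array([ 0.01352458, -0.0183051 ,  0.01415804]), 'grip_force': 0.0, 'finger_gap': 85.25256051555647}
```

View pics/scene0.png

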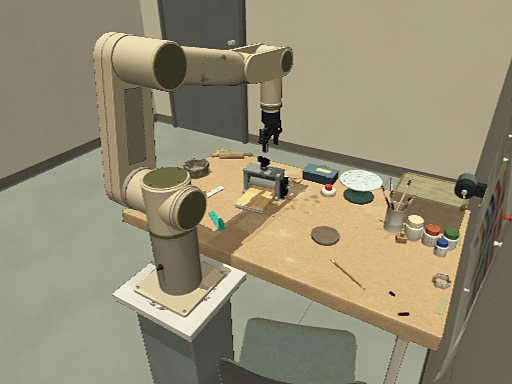

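View pics/side0.png

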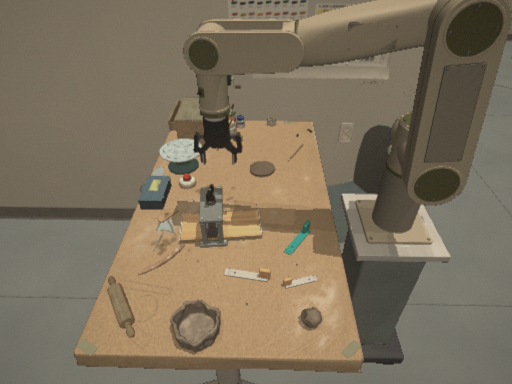

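View pics/wrist0.png

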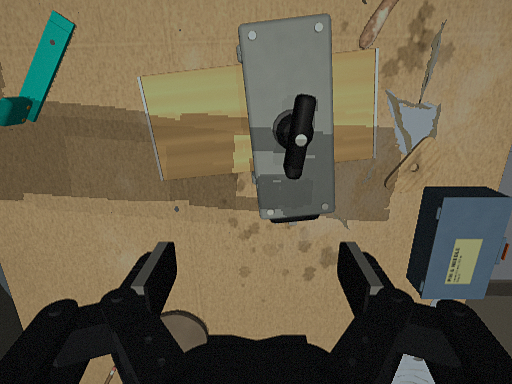

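The larger silver strip lies at side px (247,275), handle at (265,272), tip to the left (+x). It could be mistaken for the small silver strip at (300,282) or the turquoise one at (298,240). I choose the larger silver one. The roller is at side (212,215); in the wrist view its grip is at about (298,138).

Run:
```python
from h import *
import pickle
D=pickle.load(open("d0.pkl","rb")); w=D["wrist"]; s=D["side"]
for p in[(138,77),(161,181),(376,48),(376,157)]: print("bed",onz(w,p,22).round(1))
for p in[(240,22),(329,13),(335,212),(260,219)]: print("head",onz(w,p,122).round(1))
for p in[(305,95),(292,178),(301,140)]: print("grip",onz(w,p,174).round(1))
for p in[(224,273),(268,280),(265,277),(284,287),(317,279)]: print("blade",onz(s,p,6).round(1))
c=s["img"][190:340,150:350]; cv2.imwrite("pics/crop1.png",cv2.resize(c,None,fx=4,fy=4,interpolation=cv2.INTER_CUBIC))
```

```text
bed [462.3  95.9  22. ]
bed [475.1 -30.6  22. ]
bed [732.9 126.5  22. ]
bed [750.1   1.6  22. ]
head [586.4 133.3 122. ]
head [655.4 139.5 122. ]
head [675.2 -28.8 122. ]
head [602.8 -36.4 122. ]
grip [631.9  80.4 174. ]
grip [625.6  22.1 174. ]
grip [630.7  50.2 174. ]
blade [574.  249.4   6. ]
blade [439.8 272.6   6. ]
blade [448.8 261.7   6. ]
blade [392.8 296.7   6. ]
blade [292.7 265.7   6. ]
```

View pics/crop1.png

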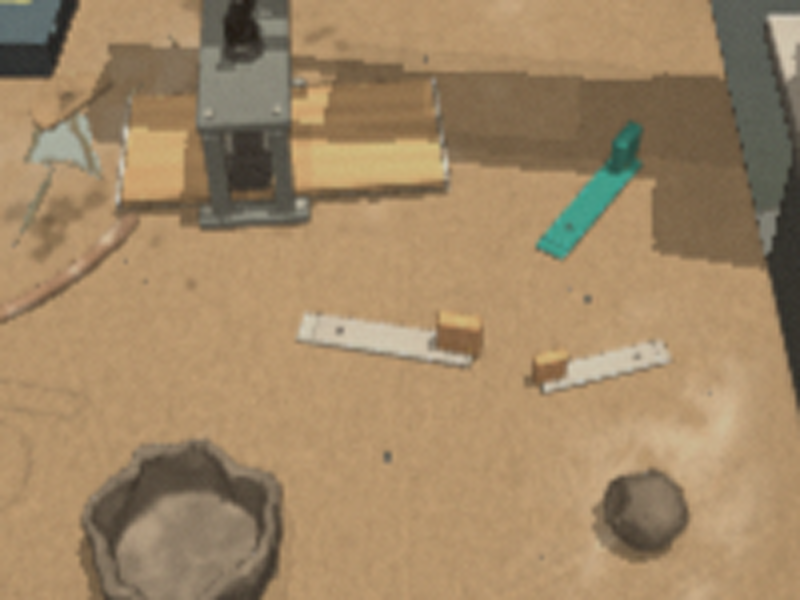

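The crop shows the larger silver strip with its wooden handle at (458,332). The tip points left, at about (300,327). The small silver and turquoise ones are decoys. I'll hover over the handle next.

step_arm([
  [[-155, 255, -60, 0, 0, 1.45], [-155, 255, -60, 0, 0, 1.45], [-155, 255, -60, 0, 0, 1.45], [-155, 255, -60, 0, 0, 1.45], [-155, 255, -60, 0, 0, 1.45], [-155, 255, -60, 0, 0, 1.45], [-155, 255, -60, 0, 0, 1.45], [-155, 255, -60, 0, 0, 1.45], [-155, 255, -60, 0, 0, 1.45], [-155, 255, -60, 0, 0, 1.45], [-155, 255, -60, 0, 0, 1.45], [-155, 255, -60, 0, 0, 1.45]],
], fingers=0)

```text
time: 1.15
tool_pos: [444.6, 255.2, 192.9]
tcp_rot: [-180.0, -0.0, 173.5]
ft_force: [-0.6, -0.4, 0.2]
finger_gap: 42.8
grip_force: 0.0
```

Run:
```python
from h import *
import pickle
w=cam("wrist"); pickle.dump(w,open("d1.pkl","wb")); cv2.imwrite("pics/wrist1.png",w["img"])
s=r.sense(); print(s["time"],s["tool_pos"],s["tcp_rot"],s["joint_pos"],s["finger_gap"],w["eye"],w["attitude"])
```

```text
1.2 [444.67348494 255.11586519 192.98605605] [-1.79982604e+02 -2.80810420e-02  1.73670886e+02] [ 2.41122840e+01 -4.00770746e+00  1.03338652e+02 -7.80601496e-04
  8.07020789e+01 -5.95584804e+01] 42.688020891544404 [360.72951931 266.10203899 314.40743958] [-1.90840053e+01 -2.62543763e-02  8.35546700e+01]
```

View pics/wrist1.png

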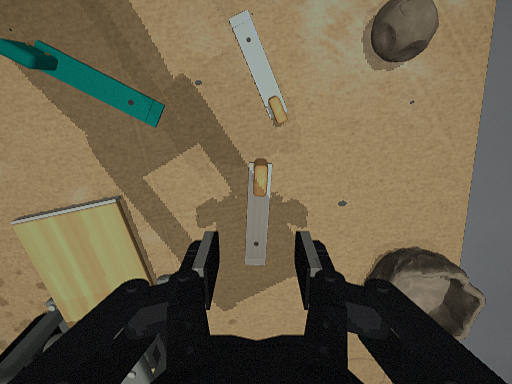

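The blade's handle is at (260,177) and its tip edge runs (246,264)–(266,265). The fingers straddle it ahead of the handle.

Run:
```python
from h import *
import pickle
w=pickle.load(open("d1.pkl","rb")); s=pickle.load(open("d0.pkl","rb"))["side"]
im=w["img"]; hsv=cv2.cvtColor(im,cv2.COLOR_BGR2HSV)
m=cv2.inRange(hsv,(0,0,110),(180,45,255)); m[:155]=0; m[272:]=0; m[:,:238]=0; m[:,280:]=0
c=max(cv2.findContours(m,0,2)[0],key=cv2.contourArea); b=cv2.boxPoints(cv2.minAreaRect(c)); print(b.round(1).tolist())
P=np.array([onz(w,p,6) for p in b]); print(P.round(1))
for p in [(249,163),(272,164),(246,264),(266,265)]: print("hand",onz(w,p,6).round(1))
h=cv2.inRange(hsv,(8,80,120),(22,255,255)); h[:150]=0;h[205:]=0;h[:,:248]=0;h[:,275:]=0
y,x=np.nonzero(h); print("handle px",x.mean(),y.mean(),x.min(),x.max(),y.min(),y.max())
for p in [(260,163),(260,196),(260,158)]: print(onz(w,p,42).round(1))
# cross-check in side: tip and handle top
for p in [(224.7,271.7)]: print("side tip",onz(s,p,5).round(1))
print("side handle top",onz(s,(265,269),42).round(1))
```

```text
[[243.6999969482422, 263.79998779296875], [249.0, 162.8000030517578], [271.5, 164.0], [266.20001220703125, 265.0]]
[[570.1 226.2   6. ]
 [440.1 248.8   6. ]
 [444.2 273.6   6. ]
 [575.1 254.3   6. ]]
hand [440.3 248.8   6. ]
hand [444.3 274.2   6. ]
hand [570.8 229.1   6. ]
hand [575.1 254.1   6. ]
handle px 262.60152671755725 169.387786259542 248 274 150 200
[432.2 261.6  42. ]
[466.9 257.8  42. ]
[427.2 262.1  42. ]
side tip [572.5 243.6   5. ]
side handle top [449.4 260.2  42. ]
```

step_arm([
  [[5.5, 5, -60, 0, 0, -0.035], [5.5, 5, -100, 0, 0, -0.035], [5.5, 5, -130, 0, 0, -0.035], [5.5, 5, -150, 0, 0, -0.035], [5.5, 5, -160, 0, 0, -0.035], [5.5, 5, -160, 0, 0, -0.035]],
])

```text
time: 1.7
tool_pos: [448.0, 258.9, 30.2]
tcp_rot: [-179.8, -0.3, 171.0]
ft_force: [-0.4, 0.2, -0.1]
finger_gap: 43.0
grip_force: 0.0
```

step_arm([
  [[0, 0, 0, 0, 0, 0], [0, 0, 0, 0, 0, 0], [0, 0, 0, 0, 0, 0], [0, 0, 0, 0, 0, 0], [0, 0, 0, 0, 0, 0]],
], fingers=1, newtons=40)

```text
time: 2.12
tool_pos: [452.6, 261.0, 36.1]
tcp_rot: [179.8, 0.2, 171.1]
ft_force: [-0.3, -0.0, 8.3]
finger_gap: 13.4
grip_force: 42.1
```

step_arm([
  [[0, 0, 20, 0, 0, 0], [0, 0, 50, 0, 0, 0], [0, 0, 80, 0, 0, 0], [0, 0, 90, 0, 0, 0], [0, 0, 90, 0, 0, 0], [0, 0, 90, 0, 0, 0]],
])

```text
time: 2.62
tool_pos: [451.0, 260.3, 123.8]
tcp_rot: [179.9, 0.1, 171.1]
ft_force: [-0.0, -0.4, -2.0]
finger_gap: 13.4
grip_force: 40.9
```

Run:
```python
from h import *
s=r.sense(); print(s["time"],s["tool_pos"],s["tcp_rot"],s["ft_force"],s["wrist_torque"])
w=cam("wrist"); cv2.imwrite("pics/wrist2.png",w["img"]); d=cam("side")
a=w["img"][100:384,100:420]; b=cv2.resize(d["img"][150:340,100:330],None,fx=1.9,fy=1.9)
H=360; f=lambda i:cv2.resize(i,(400,H)); cv2.imwrite("pics/c2.png",np.hstack([f(a),f(b)]))
```

```text
2.6167 [450.9914039  260.25220619 123.84031137] [1.79933179e+02 9.77264761e-02 1.71066560e+02] [-0.04714219 -0.35952526 -2.00253098] [-0.00110569  0.08336009 -0.00929636]
```

View pics/c2.png

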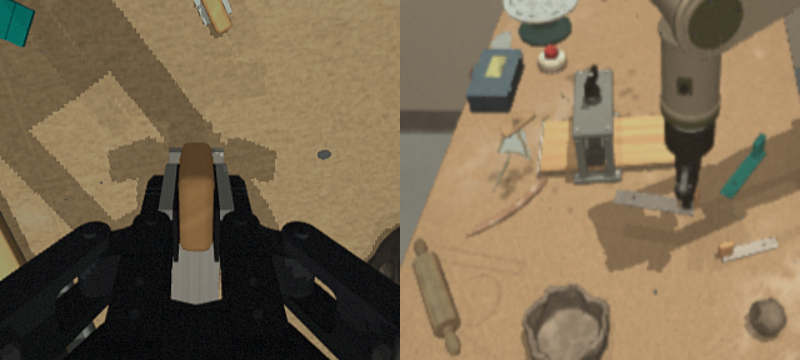

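The blade is held by its handle and hangs level (crop left (195,200); side view (650,203)). Next I carry it over the bed in front of the roller.

step_arm([
  [[8, -228, 0, 0, 0, 0.265], [8, -228, 0, 0, 0, 0.265], [8, -228, 0, 0, 0, 0.265], [8, -228, 0, 0, 0, 0.265], [8, -228, 0, 0, 0, 0.265], [8, -228, 0, 0, 0, 0.265], [8, -228, -30, 0, 0, 0.265], [8, -228, -50, 0, 0, 0.265], [8, -228, -58, 0, 0, 0.265], [8, -228, -58, 0, 0, 0.265], [8, -228, -58, 0, 0, 0.265]],
])

```text
time: 3.63
tool_pos: [457.5, 32.3, 64.4]
tcp_rot: [180.0, -0.2, -173.7]
ft_force: [-0.2, 0.5, -1.2]
finger_gap: 13.3
grip_force: 40.9
```

Run:
```python
from h import *
import pickle
s=r.sense(); print(s["time"],s["tool_pos"],s["tcp_rot"],s["ft_force"],s["wrist_torque"])
d=cam("side"); w=cam("wrist"); pickle.dump((d,w),open("d3.pkl","wb"))
H=360; f=lambda i:cv2.resize(i,(400,H),interpolation=cv2.INTER_CUBIC); cv2.imwrite("pics/c3.png",np.hstack([f(w["img"][100:384,100:420]),f(d["img"][180:270,170:270])]))
# predicted blade edges
c,sn=np.cos(np.radians(6.3)),np.sin(np.radians(6.3))
for z in(22,26,30): print(z,[proj(d,[630+x*c-y*sn,51.5+x*sn+y*c,z]).round(1).tolist() for x,y in((-49,13),(-49,-13),(-182,13))])
```

```text
3.6333 [457.47640694  32.34069942  64.36182716] [ 1.79975140e+02 -1.61989116e-01 -1.73712774e+02] [-0.19468013  0.48845835 -1.2397748 ] [0.01796286 0.01636568 0.01427286]
22 [[227.1, 225.6], [227.0, 220.4], [265.5, 223.2]]
26 [[227.1, 224.8], [226.9, 219.6], [265.6, 222.4]]
30 [[227.0, 223.9], [226.8, 218.8], [265.6, 221.6]]
```

View pics/c3.png

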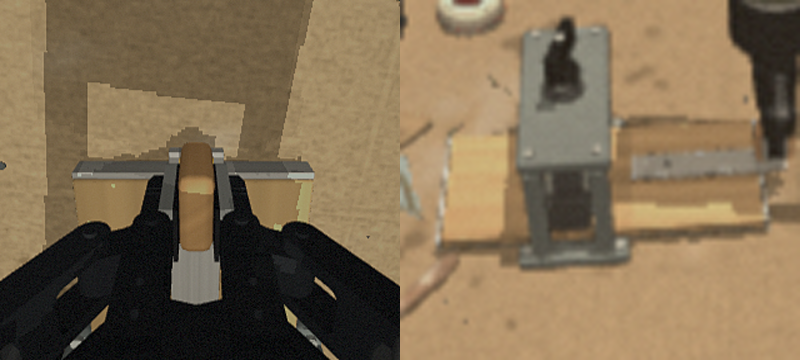

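The blade lies centred along the bed, with its tip at crop (632,165) just short of the head. I lower it to contact.

step_arm([
  [[0, 0, -2, 0, 0, 0], [0, 0, -4, 0, 0, 0], [0, 0, -4.5, 0, 0, 0], [0, 0, -4.5, 0, 0, 0]],
])

```text
time: 4.07
tool_pos: [458.6, 32.2, 60.9]
tcp_rot: [-180.0, 0.0, -173.7]
ft_force: [-0.7, -0.6, -1.1]
finger_gap: 13.3
grip_force: 40.9
```

step_arm([
  [[0, 0, -1, 0, 0, 0], [0, 0, -1, 0, 0, 0], [0, 0, -1, 0, 0, 0]],
])

```text
time: 4.32
tool_pos: [458.5, 32.0, 59.8]
tcp_rot: [180.0, 0.0, -173.7]
ft_force: [-0.8, 0.0, -1.2]
finger_gap: 13.1
grip_force: 40.9
```

step_arm([
  [[0, 0, -1, 0, 0, 0], [0, 0, -1.5, 0, 0, 0], [0, 0, -1.5, 0, 0, 0]],
])

```text
time: 4.57
tool_pos: [458.5, 32.0, 58.3]
tcp_rot: [-180.0, 0.0, -173.7]
ft_force: [-0.1, -0.3, 1.2]
finger_gap: 13.3
grip_force: 41.1
```

step_arm([
  [[0, 0, -0.5, 0, 0, 0], [0, 0, -1, 0, 0, 0], [0, 0, -1, 0, 0, 0]],
])

```text
time: 4.82
tool_pos: [458.7, 32.0, 58.0]
tcp_rot: [-180.0, 0.0, -173.7]
ft_force: [-5.8, 0.1, 7.9]
finger_gap: 13.2
grip_force: 42.1
```

step_arm([
  [[0, 0, 0.7, 0, 0, 0], [12, 1.3, 0.7, 0, 0, 0], [25, 2.8, 0.7, 0, 0, 0], [38, 4.2, 0.7, 0, 0, 0], [51, 5.7, 0.7, 0, 0, 0], [63, 7, 0.7, 0, 0, 0], [73, 8.1, 0.7, 0, 0, 0], [77.5, 8.6, 0.7, 0, 0, 0], [77.5, 8.6, 0.7, 0, 0, 0], [77.5, 8.6, 0.7, 0, 0, 0]],
])

```text
time: 5.65
tool_pos: [536.2, 40.6, 58.0]
tcp_rot: [-180.0, 0.0, -173.7]
ft_force: [1.4, -0.0, 0.3]
finger_gap: 13.4
grip_force: 41.1
```

Run:
```python
from h import *
import pickle
s=r.sense(); print(s["time"],s["tool_pos"],s["tcp_rot"],s["ft_force"],s["wrist_torque"],s["joint_pos"])
d=cam("side"); q=cam("scene")
H=400; f=lambda i:cv2.resize(i,(400,H),interpolation=cv2.INTER_CUBIC); cv2.imwrite("pics/c4.png",np.hstack([f(q["img"][140:230,220:310]),f(d["img"][180:270,175:265])]))
```

```text
5.65 [536.18632392  40.59566978  58.03733767] [-1.79997402e+02  2.89838854e-02 -1.73743143e+02] [ 1.39703079 -0.04960792  0.25414004] [ 0.03138718 -0.37838276 -0.04569512] [-1.13481875e+00  8.58666113e+00  1.05516307e+02  1.26241109e-03
  6.58679548e+01 -9.73921913e+01]
```

View pics/c4.png

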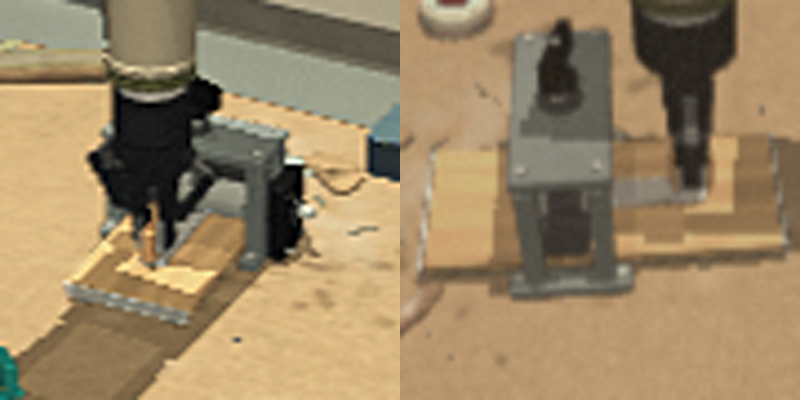

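The blade is under the roller, seen flat at crop right (650,190). I nudge it 2 mm further, release, and go up to the screw.

step_arm([
  [[2, 0.2, 0, 0, 0, 0], [2, 0.2, -0.5, 0, 0, 0], [2, 0.2, -0.5, 0, 0, 0]],
])

```text
time: 6.0
tool_pos: [537.7, 40.8, 58.1]
tcp_rot: [-180.0, -0.0, -173.7]
ft_force: [-4.8, -0.3, 8.0]
finger_gap: 13.4
grip_force: 42.0
```

step_arm([
  [[0, 0, 0, 0, 0, 0], [0, 0, 0, 0, 0, 0], [0, 0, 0, 0, 0, 0], [0, 0, 40, 0, 0, 0], [0, 0, 80, 0, 0, -0.12], [0, 0, 120, 0, 0, -0.24], [0, 0, 150, 0, 0, -0.36], [20, 2, 152, 0, 0, -0.48], [40, 5, 152, 0, 0, -0.6], [60, 8, 152, 0, 0, -0.72], [80, 10, 152, 0, 0, -0.84], [91, 10.5, 152, 0, 0, -0.96]],
], fingers=0)

```text
time: 7.0
tool_pos: [630.4, 51.6, 209.1]
tcp_rot: [180.0, 0.0, 130.9]
ft_force: [0.2, 0.8, 0.0]
finger_gap: 42.6
grip_force: 0.0
```

step_arm([
  [[0, 0, 0, 0, 0, -0.12], [0, 0, 0, 0, 0, -0.24], [0, 0, 0, 0, 0, -0.36], [0, 0, 0, 0, 0, -0.48], [0, 0, 0, 0, 0, -0.6], [0, 0, 0, 0, 0, -0.72], [0, 0, 0, 0, 0, -0.825], [0, 0, 0, 0, 0, -0.825]],
])

```text
time: 7.67
tool_pos: [628.8, 51.3, 209.0]
tcp_rot: [-180.0, 0.0, 83.7]
ft_force: [-0.1, 0.4, -0.1]
finger_gap: 42.6
grip_force: 0.0
```

Run:
```python
from h import *
import pickle
s=r.sense(); print(s["time"],s["tool_pos"],s["tcp_rot"],s["ft_force"],s["joint_pos"])
w=cam("wrist"); d=cam("side"); q=cam("scene"); pickle.dump((w,d,q),open("d5.pkl","wb"))
f=lambda i:cv2.resize(i,(400,400),interpolation=cv2.INTER_CUBIC); cv2.imwrite("pics/c5.png",np.hstack([f(w["img"]),f(d["img"][180:270,175:265])]))
for z in(160,174): print(z,[proj(w,[630+a*np.cos(1.466),51+a*np.sin(1.466),z]).round() for a in(-30,0,30)])
```

```text
7.6667 [628.75418047  51.31483684 208.98894059] [-1.79953970e+02  3.62247270e-03  8.36972211e+01] [-0.11975584  0.40790404 -0.10077519] [9.66826272e-03 1.35480247e+01 8.30881490e+01 1.47022777e-03
 8.34099757e+01 6.31227927e+00]
160 [array([259., 262.]), array([259., 223.]), array([258., 180.])]
174 [array([259., 275.]), array([259., 234.]), array([259., 188.])]
```

View pics/c5.png

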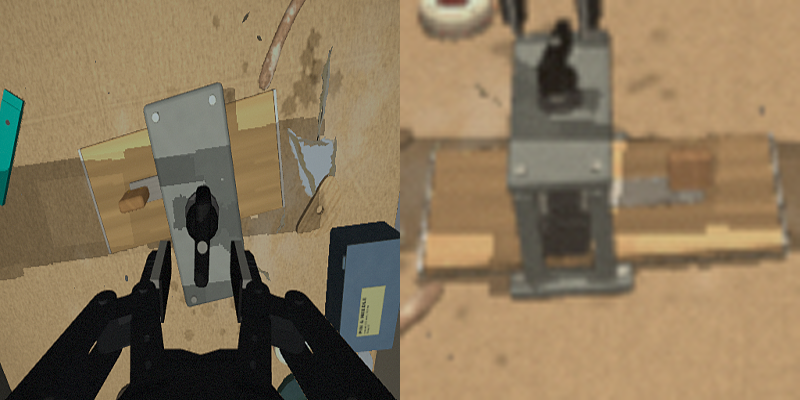

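The bar lies between the fingers at wrist px (259,230), as predicted. I lower and grip it.

step_arm([
  [[0.5, 0, -20, 0, 0, 0], [0.5, 0, -38, 0, 0, 0], [0.5, 0, -44, 0, 0, 0], [0.5, 0, -44, 0, 0, 0]],
])

```text
time: 8.15
tool_pos: [627.9, 51.3, 162.9]
tcp_rot: [-179.7, 0.0, 84.1]
ft_force: [-0.8, -0.2, -0.6]
finger_gap: 42.7
grip_force: 0.0
```

step_arm([
  [[0, 0, 0, 0, 0, 0], [0, 0, 0, 0, 0, 0], [0, 0, 0, 0, 0, 0], [0, 0, 0, 0, 0, 0]],
], fingers=1)

```text
time: 8.48
tool_pos: [629.9, 51.3, 166.4]
tcp_rot: [179.9, -0.0, 84.0]
ft_force: [-0.3, -0.2, -0.9]
finger_gap: 24.8
grip_force: 39.9
```

step_arm([
  [[0, 0, -0.3, 0, 0, -0.1], [0, 0, -0.6, 0, 0, -0.2], [0, 0, -0.9, 0, 0, -0.3], [0, 0, -1.2, 0, 0, -0.4]],
])

```text
time: 8.82
tool_pos: [630.4, 51.1, 165.2]
tcp_rot: [179.9, -0.1, 60.8]
ft_force: [3.8, -1.4, -4.0]
finger_gap: 24.7
grip_force: 39.5
```

```bash
cat > s.py <<'E'
from h import *
s=r.sense(); print(s["time"],*[np.round(s[k],2) for k in("tool_pos","tcp_rot","ft_force","wrist_torque","joint_pos")],s["finger_gap"])
E
python3 s.py
```

```text
8.8167 [630.45  51.09 165.2 ] [ 1.7987e+02 -6.0000e-02  6.0790e+01] [ 3.83 -1.39 -4.  ] [-0.19 -0.56  0.03] [-0.000e+00  1.541e+01  8.558e+01 -2.000e-02  7.887e+01  2.921e+01] 24.744153413082753
```

Run:
```python
from h import *
w=cam("wrist"); q=cam("scene"); d=cam("side")
f=lambda i,k:cv2.resize(i,(k,400),interpolation=cv2.INTER_CUBIC); cv2.imwrite("pics/c6.png",np.hstack([f(w["img"][130:330,160:360],400),f(d["img"][160:230,180:250],400)]))
```

```text
(no output)
```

View pics/c6.png

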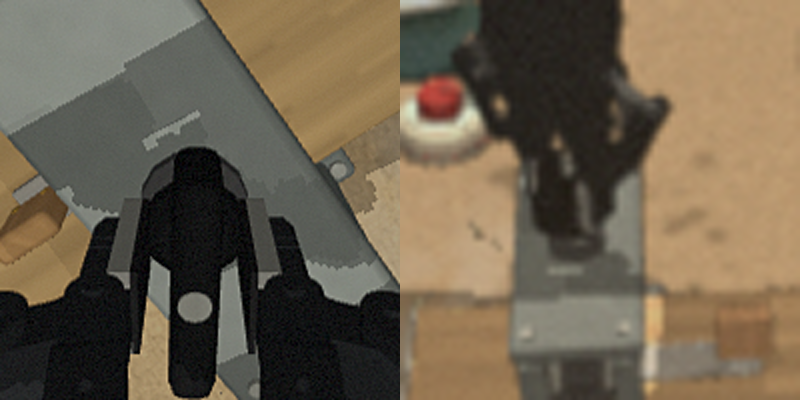

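The pads close on the round hub under the bar, and the bar has turned with the tool (it is parallel to the pads). I continue in small steps and watch torque and force.

step_arm([
  [[0, 0, -0.3, 0, 0, -0.1], [0, 0, -0.6, 0, 0, -0.2], [0, 0, -0.9, 0, 0, -0.3]],
])

```text
time: 9.22
tool_pos: [630.7, 50.9, 164.3]
tcp_rot: [179.8, -0.1, 43.8]
ft_force: [7.3, -3.0, -3.5]
finger_gap: 24.7
grip_force: 39.5
```

```bash
python3 s.py
```

```text
9.2167 [630.73  50.87 164.29] [ 1.7985e+02 -1.0000e-01  4.3830e+01] [ 7.3  -3.   -3.49] [-0.45 -1.12  0.04] [-1.000e-02  1.546e+01  8.561e+01 -4.000e-02  7.875e+01  4.617e+01] 24.672323313271615
```

step_arm([
  [[0, 0, -0.3, 0, 0, -0.1], [0, 0, -0.6, 0, 0, -0.2]],
])

```text
time: 9.38
tool_pos: [630.9, 50.6, 163.7]
tcp_rot: [179.8, -0.1, 32.4]
ft_force: [7.3, -3.0, -4.4]
finger_gap: 24.8
grip_force: 39.5
```

```bash
python3 s.py
```

```text
9.3833 [630.94  50.63 163.75] [ 1.7984e+02 -1.5000e-01  3.2360e+01] [ 7.35 -3.03 -4.37] [-0.57 -1.23  0.13] [-2.000e-02  1.549e+01  8.564e+01 -6.000e-02  7.866e+01  5.763e+01] 24.812707282407406
```

step_arm([
  [[0, 0, -0.3, 0, 0, -0.1], [0, 0, -0.3, 0, 0, -0.1]],
])

```text
time: 9.55
tool_pos: [631.0, 50.5, 163.4]
tcp_rot: [179.8, -0.2, 26.5]
ft_force: [7.3, -4.1, -4.5]
finger_gap: 24.8
grip_force: 39.5
```

```bash
python3 s.py
```

```text
9.55 [631.    50.49 163.41] [ 1.7985e+02 -1.6000e-01  2.6520e+01] [ 7.28 -4.07 -4.51] [-0.57 -1.29 -0.02] [-3.000e-02  1.551e+01  8.565e+01 -6.000e-02  7.863e+01  6.346e+01] 24.768581128080616
```

step_arm([
  [[0, 0, 0, 0, 0, 0], [0, 0, 0, 0, 0, 0], [0, 0, 25, 0, 0, 0], [0, 0, 50, 0, 0, 0.1], [-30, -3, 50, 0, 0, 0.22], [-60, -7, 50, 0, 0, 0.34], [-91, -10, 50, 0, 0, 0.46], [-91, -10, 50, 0, 0, 0.58], [-91, -10, 50, 0, 0, 0.7], [-91, -10, 50, 0, 0, 0.82], [-91, -10, 50, 0, 0, 0.94], [-91, -10, 50, 0, 0, 1.06]],
], fingers=0)

```text
time: 10.55
tool_pos: [538.3, 41.6, 213.1]
tcp_rot: [180.0, -0.0, 87.9]
ft_force: [-0.4, 0.5, 0.0]
finger_gap: 42.6
grip_force: 0.0
```

step_arm([
  [[0, 0, 0, 0, 0, 0.12], [0, 0, 0, 0, 0, 0.24], [0, 0, 0, 0, 0, 0.36], [0, 0, 0, 0, 0, 0.48], [0, 0, 0, 0, 0, 0.6], [0, 0, 0, 0, 0, 0.72], [0, 0, 0, 0, 0, 0.84], [0, 0, 0, 0, 0, 0.96], [0, 0, 0, 0, 0, 1.08], [0, 0, 0, 0, 0, 1.2], [0, 0, 0, 0, 0, 1.32], [0, 0, 0, 0, 0, 1.44]],
])

```text
time: 11.55
tool_pos: [538.3, 41.6, 212.9]
tcp_rot: [180.0, -0.0, 170.4]
ft_force: [0.4, 0.4, -0.0]
finger_gap: 42.8
grip_force: 0.0
```

```bash
python3 s.py
```

```text
11.55 [538.3   41.6  212.92] [ 1.7998e+02 -1.0000e-02  1.7043e+02] [ 0.41  0.38 -0.01] [ 0.01  0.   -0.01] [-1.030e+00 -5.600e-01  9.786e+01  2.000e-02  8.270e+01 -8.147e+01] 42.807232675114136
```

step_arm([
  [[-0.3, -0.6, -20, 0, 0, 0.12], [-0.3, -0.6, -50, 0, 0, 0.24], [-0.3, -0.6, -80, 0, 0, 0.277], [-0.3, -0.6, -120, 0, 0, 0.277], [-0.3, -0.6, -145, 0, 0, 0.277], [-0.3, -0.6, -154, 0, 0, 0.277], [-0.3, -0.6, -154, 0, 0, 0.277]],
])

```text
time: 12.13
tool_pos: [535.8, 41.0, 56.0]
tcp_rot: [180.0, -0.3, -174.1]
ft_force: [0.0, -0.0, 0.2]
finger_gap: 42.8
grip_force: 0.0
```

step_arm([
  [[0, 0, 0, 0, 0, 0], [0, 0, 0, 0, 0, 0], [0, 0, 0, 0, 0, 0], [0, 0, 0, 0, 0, 0], [0, 0, 0, 0, 0, 0]],
], fingers=1)

```text
time: 12.55
tool_pos: [540.4, 40.8, 61.3]
tcp_rot: [-180.0, 0.3, -174.2]
ft_force: [-1.4, 0.0, 7.3]
finger_gap: 13.5
grip_force: 40.2
```

```bash
python3 s.py
```

```text
12.55 [540.35  40.75  61.33] [-179.97    0.27 -174.19] [-1.37  0.04  7.33] [0.03 0.14 0.01] [ -1.11   8.7  104.99   0.    66.03 -96.93] 13.502220022451382
```

step_arm([
  [[0, 0, 0, 0, 0, 0], [0, 0, 0, 0, 0, 0], [0, 0, 0, 0, 0, 0]],
])

```text
time: 12.8
tool_pos: [540.3, 40.8, 61.3]
tcp_rot: [-180.0, 0.3, -174.2]
ft_force: [0.1, 0.8, 6.9]
finger_gap: 13.4
grip_force: 40.2
```

```bash
python3 s.py
```

```text
12.8 [540.33  40.76  61.32] [-179.97    0.27 -174.19] [0.12 0.76 6.92] [0.07 0.17 0.02] [-1.110e+00  8.700e+00  1.050e+02  1.000e-02  6.603e+01 -9.692e+01] 13.409191678283086
```

step_arm([
  [[0, 0, 1, 0, 0, 0], [0, 0, 2, 0, 0, 0], [0, 0, 2, 0, 0, 0]],
])

```text
time: 13.05
tool_pos: [538.7, 40.7, 61.3]
tcp_rot: [-180.0, 0.1, -174.2]
ft_force: [-0.8, 0.7, 8.7]
finger_gap: 13.3
grip_force: 40.5
```

step_arm([
  [[-0.5, 0, 0, 0, 0, 0], [-1, -0.1, 0, 0, 0, 0], [-1.5, -0.1, 0, 0, 0, 0]],
])

```text
time: 13.3
tool_pos: [537.7, 40.6, 61.3]
tcp_rot: [-180.0, 0.1, -174.2]
ft_force: [2.4, 0.2, 4.3]
finger_gap: 13.4
grip_force: 39.7
```

step_arm([
  [[-0.5, 0, 0, 0, 0, 0], [-1, -0.1, 0, 0, 0, 0], [-1.5, -0.1, 0, 0, 0, 0]],
])

```text
time: 13.55
tool_pos: [536.2, 40.5, 61.3]
tcp_rot: [-180.0, 0.1, -174.2]
ft_force: [3.3, 0.2, 4.0]
finger_gap: 12.8
grip_force: 39.8
```

```bash
python3 s.py
```

```text
13.55 [536.24  40.51  61.35] [-1.7999e+02  1.3000e-01 -1.7420e+02] [3.27 0.16 4.03] [-0.03 -0.68 -0.02] [ -1.14   8.22 105.53   0.    66.12 -96.94] 12.80611825650862
```

step_arm([
  [[0, 0, 0.7, 0, 0, 0], [0, 0, 0.7, 0, 0, 0], [-0.5, 0, 0.7, 0, 0, 0], [-1, -0.1, 0.7, 0, 0, 0]],
])

```text
time: 13.88
tool_pos: [534.5, 40.4, 61.4]
tcp_rot: [-180.0, 0.0, -174.2]
ft_force: [2.3, 0.7, 5.2]
finger_gap: 13.1
grip_force: 39.7
```

step_arm([
  [[-0.5, 0, 0, 0, 0, 0], [-1, -0.1, 0, 0, 0, 0], [-1.5, -0.1, 0, 0, 0, 0]],
])

```text
time: 14.13
tool_pos: [532.9, 40.3, 61.3]
tcp_rot: [-180.0, 0.0, -174.2]
ft_force: [2.2, -0.6, 4.2]
finger_gap: 13.3
grip_force: 39.7
```

```bash
python3 s.py
```

```text
14.1333 [532.87  40.31  61.34] [-1.800e+02  3.000e-02 -1.742e+02] [ 2.16 -0.64  4.19] [-0.01 -0.68  0.08] [ -1.17   7.82 105.97   0.    66.18 -96.97] 13.27981660642125
```

step_arm([
  [[0, 0, 1, 0, 0, 0], [2, 0.2, 1, 0, 0, 0], [4, 0.4, 1, 0, 0, 0], [6, 0.6, 1, 0, 0, 0], [6, 0.6, 1, 0, 0, 0]],
])

```text
time: 14.55
tool_pos: [538.6, 41.0, 61.7]
tcp_rot: [180.0, -0.1, -174.2]
ft_force: [0.7, 0.5, -0.3]
finger_gap: 13.1
grip_force: 39.2
```

```bash
python3 s.py
```

```text
14.55 [538.58  40.97  61.74] [ 1.7999e+02 -5.0000e-02 -1.7420e+02] [ 0.75  0.54 -0.26] [ 0.01 -0.12  0.  ] [ -1.09   8.69 104.95  -0.    66.4  -96.89] 13.1388143846704
```

step_arm([
  [[0, 0, 0, 0, 0, 0], [0, 0, 0, 0, 0, 0], [0, 0, 35, 0, 0, 0], [0, 0, 75, 0, 0, 0.1], [0, 0, 115, 0, 0, 0.2], [0, 0, 150, 0, 0, 0.3], [30, 3, 150, 0, 0, 0.36], [60, 6, 150, 0, 0, 0.36], [92.4, 9.5, 150, 0, 0, 0.36], [92.4, 9.5, 125, 0, 0, 0.36], [92.4, 9.5, 105, 0, 0, 0.36], [92.4, 9.5, 101.5, 0, 0, 0.36]],
], fingers=0)

```text
time: 15.55
tool_pos: [628.9, 50.5, 158.5]
tcp_rot: [179.8, -0.4, -153.6]
ft_force: [-0.2, 0.3, -1.2]
finger_gap: 43.2
grip_force: 0.0
```

step_arm([
  [[0, 0, 0, 0, 0, 0], [0, 0, 0, 0, 0, 0], [0, 0, 0, 0, 0, 0], [0, 0, 0, 0, 0, 0], [0, 0, 0, 0, 0, 0]],
], fingers=1)

```text
time: 15.97
tool_pos: [630.0, 49.8, 162.5]
tcp_rot: [180.0, -0.2, -153.6]
ft_force: [-0.7, -5.1, -19.1]
finger_gap: 25.4
grip_force: 40.3
```

```bash
python3 s.py
python3 - <<'E'
from h import *
w=cam("wrist"); d=cam("side")
f=lambda i,k:cv2.resize(i,(k,400),interpolation=cv2.INTER_CUBIC); cv2.imwrite("pics/c7.png",np.hstack([f(w["img"][130:330,160:360],400),f(d["img"][160:260,175:275],400)]))
E
```

```text
15.9667 [629.95  49.8  162.54] [ 1.7997e+02 -1.6000e-01 -1.5360e+02] [ -0.74  -5.14 -19.1 ] [-0.78  0.12 -0.05] [-1.0000e-01  1.5710e+01  8.5510e+01 -5.0000e-02  7.8940e+01 -1.1649e+02] 25.414698541852232
```

View pics/c7.png

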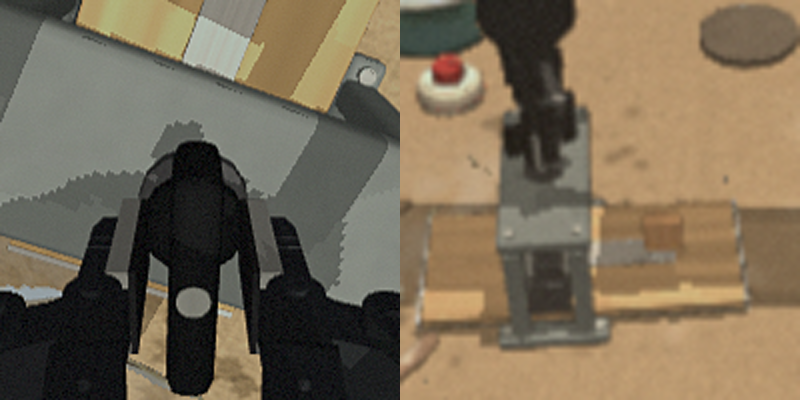

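The bar is aligned between the pads and the blade has stayed in place (crop right (650,245)). I turn 0.4 rad more and relieve the vertical pull as I go.

step_arm([
  [[0.3, 0.3, -2, 0, 0, -0.05], [0.3, 0.3, -3, 0, 0, -0.1], [0.3, 0.3, -3.3, 0, 0, -0.2], [0.3, 0.3, -3.6, 0, 0, -0.3], [0.3, 0.3, -3.9, 0, 0, -0.4], [0.3, 0.3, -3.9, 0, 0, -0.4]],
])

```text
time: 16.57
tool_pos: [630.2, 49.8, 160.9]
tcp_rot: [-179.9, -0.1, -176.9]
ft_force: [-10.5, -7.1, -4.6]
finger_gap: 25.1
grip_force: 43.0
```

```bash
python3 s.py
```

```text
16.5667 [630.2   49.85 160.95] [-1.7993e+02 -1.4000e-01 -1.7689e+02] [-10.48  -7.1   -4.57] [-1.02  1.72 -0.08] [-8.000e-02  1.581e+01  8.556e+01 -8.000e-02  7.877e+01 -9.318e+01] 25.069615294318723
```

step_arm([
  [[0, 0, 0, 0, 0, 0], [0, 0, 0, 0, 0, 0], [0, 0, 25, 0, 0, 0], [0, 0, 52, 0, 0, 0.05], [-35, -3.5, 52, 0, 0, 0.05], [-70, -7, 52, 0, 0, 0.05], [-92.7, -9.8, 45, 0, 0, 0.05], [-92.7, -9.8, 5, 0, 0, 0.05], [-92.7, -9.8, -35, 0, 0, 0.05], [-92.7, -9.8, -70, 0, 0, 0.05], [-92.7, -9.8, -90, 0, 0, 0.05], [-92.7, -9.8, -97, 0, 0, 0.05]],
], fingers=0)

```text
time: 17.57
tool_pos: [537.7, 41.5, 60.9]
tcp_rot: [179.9, -0.1, -173.6]
ft_force: [-0.3, -0.9, 0.0]
finger_gap: 42.8
grip_force: 0.0
```

step_arm([
  [[0, 0, 0, 0, 0, 0], [0, 0, 0, 0, 0, 0], [0, 0, 0, 0, 0, 0], [0, 0, 0, 0, 0, 0], [0, 0, 0, 0, 0, 0], [0, 0, 0, 0, 0, 0]],
], fingers=1)

```text
time: 18.07
tool_pos: [541.1, 41.0, 65.7]
tcp_rot: [-180.0, 0.3, -173.6]
ft_force: [0.0, 0.3, 7.9]
finger_gap: 13.3
grip_force: 42.4
```

```bash
python3 s.py
```

```text
18.0667 [541.06  40.97  65.75] [-179.97    0.29 -173.63] [0.04 0.34 7.88] [0.08 0.03 0.02] [-1.0900e+00  8.4200e+00  1.0478e+02  1.0000e-02  6.6500e+01 -9.7470e+01] 13.253351436858743
```

step_arm([
  [[0, 0, 1, 0, 0, 0], [0, 0, 2, 0, 0, 0], [0, 0, 3, 0, 0, 0], [0, 0, 3.5, 0, 0, 0], [0, 0, 3.5, 0, 0, 0]],
])

```text
time: 18.48
tool_pos: [538.6, 40.9, 66.3]
tcp_rot: [-180.0, -0.0, -173.6]
ft_force: [-0.2, 0.5, -0.4]
finger_gap: 12.9
grip_force: 41.3
```

step_arm([
  [[-0.5, 0, 0, 0, 0, 0], [-1, -0.1, 0, 0, 0, 0], [-1.5, -0.1, 0, 0, 0, 0]],
])

```text
time: 18.73
tool_pos: [537.1, 40.8, 66.2]
tcp_rot: [180.0, -0.0, -173.6]
ft_force: [-0.1, -0.4, 0.3]
finger_gap: 13.4
grip_force: 41.3
```

step_arm([
  [[-0.5, 0, 0, 0, 0, 0], [-1, -0.1, 0, 0, 0, 0], [-1.5, -0.1, 0, 0, 0, 0]],
])

```text
time: 18.98
tool_pos: [535.6, 40.7, 66.2]
tcp_rot: [-180.0, -0.0, -173.6]
ft_force: [0.1, 0.6, -0.9]
finger_gap: 13.0
grip_force: 41.3
```

```bash
python3 s.py
```

```text
18.9833 [535.58  40.7   66.22] [-1.8000e+02 -1.0000e-02 -1.7363e+02] [ 0.06  0.61 -0.86] [-0.03 -0.02 -0.02] [ -1.12   7.85 105.36  -0.    66.8  -97.49] 12.991495516536954
```

No drag yet, so the roller isn't touching. I slide the blade back in and lift it gently to feel the gap that is left.

step_arm([
  [[1, 0.1, 0, 0, 0, 0], [2, 0.2, 0, 0, 0, 0], [3, 0.2, 0, 0, 0, 0], [3, 0.2, 0.4, 0, 0, 0], [3, 0.2, 0.4, 0, 0, 0]],
])

```text
time: 19.4
tool_pos: [538.8, 40.9, 66.7]
tcp_rot: [-180.0, -0.0, -173.6]
ft_force: [-0.2, 0.4, -0.8]
finger_gap: 13.1
grip_force: 41.3
```

step_arm([
  [[0, 0, 0.4, 0, 0, 0], [0, 0, 0.4, 0, 0, 0]],
])

```text
time: 19.57
tool_pos: [538.6, 40.9, 67.0]
tcp_rot: [180.0, -0.0, -173.6]
ft_force: [0.6, -0.4, -1.1]
finger_gap: 13.0
grip_force: 41.3
```

step_arm([
  [[0, 0, 0.4, 0, 0, 0], [0, 0, 0.4, 0, 0, 0]],
])

```text
time: 19.73
tool_pos: [538.6, 40.9, 67.4]
tcp_rot: [180.0, -0.0, -173.6]
ft_force: [0.1, 0.2, -2.2]
finger_gap: 13.3
grip_force: 41.1
```

step_arm([
  [[0, 0, 0.4, 0, 0, 0], [0, 0, 0.4, 0, 0, 0]],
])

```text
time: 19.9
tool_pos: [538.5, 40.9, 67.7]
tcp_rot: [180.0, -0.0, -173.6]
ft_force: [1.9, -0.9, -2.8]
finger_gap: 13.1
grip_force: 41.0
```

step_arm([
  [[0, 0, -1, 0, 0, 0], [0, 0, -1.8, 0, 0, 0], [0, 0, -1.8, 0, 0, 0]],
])

```text
time: 20.15
tool_pos: [538.8, 41.0, 66.2]
tcp_rot: [-180.0, 0.0, -173.6]
ft_force: [-0.5, 1.3, -0.7]
finger_gap: 13.3
grip_force: 41.4
```

step_arm([
  [[0, 0, 0, 0, 0, 0], [0, 0, 0, 0, 0, 0], [0, 0, 35, 0, 0, 0], [0, 0, 75, 0, 0, 0], [0, 0, 115, 0, 0, -0.058], [0, 0, 147, 0, 0, -0.058], [30, 3, 147, 0, 0, -0.058], [60, 6, 147, 0, 0, -0.058], [91.6, 9.1, 147, 0, 0, -0.058], [91.6, 9.1, 120, 0, 0, -0.058], [91.6, 9.1, 100, 0, 0, -0.058], [91.6, 9.1, 95, 0, 0, -0.058]],
], fingers=0)

```text
time: 21.15
tool_pos: [628.6, 50.1, 156.7]
tcp_rot: [180.0, -0.3, -176.9]
ft_force: [-0.5, 0.1, -0.9]
finger_gap: 42.9
grip_force: 0.0
```

step_arm([
  [[0, 0, 0, 0, 0, 0], [0, 0, 0, 0, 0, 0], [0, 0, -1, 0, 0, 0], [0, 0, -2, 0, 0, 0], [0, 0, -2, 0, 0, 0]],
], fingers=1)

```text
time: 21.57
tool_pos: [629.0, 49.6, 159.7]
tcp_rot: [-180.0, -0.1, -177.0]
ft_force: [-7.2, -1.2, -5.6]
finger_gap: 26.3
grip_force: 41.5
```

```bash
python3 s.py
```

```text
21.5667 [629.05  49.63 159.65] [-1.7998e+02 -1.4000e-01 -1.7697e+02] [-7.21 -1.21 -5.58] [-0.35  1.25 -0.03] [-1.300e-01  1.569e+01  8.584e+01 -3.000e-02  7.861e+01 -9.315e+01] 26.285152296369137
```

step_arm([
  [[0, 0, -0.3, 0, 0, -0.1], [0, 0, -0.6, 0, 0, -0.2], [0, 0, -0.9, 0, 0, -0.3], [0, 0, -1.3, 0, 0, -0.42], [0, 0, -1.3, 0, 0, -0.42]],
])

```text
time: 21.98
tool_pos: [629.1, 50.0, 158.4]
tcp_rot: [-180.0, -0.1, 158.5]
ft_force: [-7.3, -1.2, -5.5]
finger_gap: 26.3
grip_force: 41.5
```

```bash
python3 s.py
python3 - <<'E'
from h import *
w=cam("wrist"); cv2.imwrite("pics/c8.png",w["img"][130:384,100:420])
E
```

```text
21.9833 [629.13  49.97 158.4 ] [-1.7996e+02 -1.1000e-01  1.5853e+02] [-7.28 -1.2  -5.49] [-0.14  1.19  0.01] [ -0.11  15.75  85.91  -0.    78.46 -68.64] 26.299607666432824
```

step_arm([
  [[0, 0, 0, 0, 0, 0], [0, 0, 0, 0, 0, 0], [0, 0, 25, 0, 0, 0.1], [0, 0, 55, 0, 0, 0.2], [-35, -3.5, 55, 0, 0, 0.3], [-70, -7, 55, 0, 0, 0.4], [-91.6, -9.1, 48, 0, 0, 0.48], [-91.6, -9.1, 10, 0, 0, 0.48], [-91.6, -9.1, -30, 0, 0, 0.48], [-91.6, -9.1, -65, 0, 0, 0.48], [-91.6, -9.1, -88, 0, 0, 0.48], [-91.6, -9.1, -94.5, 0, 0, 0.48]],
], fingers=0)

```text
time: 23.03
tool_pos: [536.9, 41.1, 60.5]
tcp_rot: [180.0, -0.2, -173.5]
ft_force: [-0.3, -0.0, -0.1]
finger_gap: 42.8
grip_force: 0.0
```

step_arm([
  [[0, 0, 0, 0, 0, 0], [0, 0, 0, 0, 0, 0], [0, 0, 0, 0, 0, 0], [0, 0, 0, 0, 0, 0], [0, 0, 1, 0, 0, 0], [0, 0, 2, 0, 0, 0], [0, 0, 3, 0, 0, 0], [0, 0, 3.4, 0, 0, 0], [0, 0, 3.4, 0, 0, 0]],
], fingers=1)

```text
time: 23.78
tool_pos: [538.9, 40.9, 66.8]
tcp_rot: [-180.0, 0.0, -173.5]
ft_force: [3.9, 0.2, -3.2]
finger_gap: 13.0
grip_force: 41.6
```

```bash
python3 s.py
```

```text
23.7833 [538.91  40.93  66.83] [-1.8000e+02  3.0000e-02 -1.7351e+02] [ 3.94  0.18 -3.16] [-0.04 -0.54  0.01] [ -1.09   8.25 104.84   0.    66.87 -97.58] 13.031767407097625
```

step_arm([
  [[0, 0, -0.4, 0, 0, 0], [0, 0, -0.4, 0, 0, 0]],
])

```text
time: 23.95
tool_pos: [538.8, 40.9, 66.4]
tcp_rot: [-180.0, 0.0, -173.5]
ft_force: [1.8, -0.1, -0.6]
finger_gap: 12.7
grip_force: 41.9
```

step_arm([
  [[-0.5, 0, 0, 0, 0, 0], [-1, -0.1, 0, 0, 0, 0], [-1.5, -0.1, 0, 0, 0, 0]],
])

```text
time: 24.2
tool_pos: [537.5, 40.8, 66.5]
tcp_rot: [-180.0, 0.0, -173.5]
ft_force: [4.5, 0.5, -1.2]
finger_gap: 12.8
grip_force: 41.7
```

step_arm([
  [[-0.5, 0, -0.1, 0, 0, 0], [-1, -0.1, -0.2, 0, 0, 0], [-1.5, -0.1, -0.2, 0, 0, 0]],
])

```text
time: 24.45
tool_pos: [535.9, 40.7, 66.3]
tcp_rot: [-180.0, 0.0, -173.5]
ft_force: [4.7, 0.4, -0.6]
finger_gap: 12.9
grip_force: 41.8
```

```bash
python3 s.py
```

```text
24.45 [535.88  40.72  66.26] [-1.8000e+02  3.0000e-02 -1.7352e+02] [ 4.72  0.38 -0.62] [ 0.04 -0.86 -0.05] [ -1.12   7.86 105.35   0.    66.76 -97.61] 12.885803735318282
```

It slides at about 4.6 N. I take a few more readings to average.

step_arm([
  [[-0.5, 0, 0, 0, 0, 0], [-1, -0.1, 0, 0, 0, 0]],
])

```text
time: 24.62
tool_pos: [534.9, 40.6, 66.3]
tcp_rot: [180.0, 0.0, -173.5]
ft_force: [4.9, 0.9, -0.8]
finger_gap: 13.2
grip_force: 41.9
```

step_arm([
  [[-0.5, -0.1, 0, 0, 0, 0], [-1, -0.1, 0, 0, 0, 0]],
])

```text
time: 24.78
tool_pos: [533.9, 40.5, 66.3]
tcp_rot: [-180.0, 0.0, -173.5]
ft_force: [5.4, -0.2, -0.1]
finger_gap: 13.3
grip_force: 41.9
```

step_arm([
  [[-0.5, -0.1, 0, 0, 0, 0], [-1, -0.1, 0, 0, 0, 0]],
])

```text
time: 24.95
tool_pos: [532.8, 40.4, 66.2]
tcp_rot: [-180.0, 0.0, -173.5]
ft_force: [5.5, 0.5, 0.5]
finger_gap: 13.1
grip_force: 41.9
```

The average is about 4.9 N, slightly firm. I slide the blade back in, ease the screw by 0.05 rad, and verify again.

step_arm([
  [[1.5, 0.2, 0, 0, 0, 0], [3, 0.3, 0, 0, 0, 0], [4.5, 0.4, 0, 0, 0, 0], [6, 0.5, 0, 0, 0, 0], [6, 0.5, 0, 0, 0, 0]],
])

```text
time: 25.37
tool_pos: [536.2, 40.7, 66.2]
tcp_rot: [180.0, -0.4, -173.5]
ft_force: [-12.6, -0.8, 14.5]
finger_gap: 13.1
grip_force: 44.2
```

step_arm([
  [[0, 0, 0, 0, 0, 0], [0, 0, 0, 0, 0, 0], [0, 0, 35, 0, 0, 0], [0, 0, 75, 0, 0, -0.1], [0, 0, 115, 0, 0, -0.2], [0, 0, 147, 0, 0, -0.3], [30, 3, 147, 0, 0, -0.4], [60, 6, 147, 0, 0, -0.489], [90.3, 9.1, 147, 0, 0, -0.489], [90.3, 9.1, 120, 0, 0, -0.489], [90.3, 9.1, 97, 0, 0, -0.489], [90.3, 9.1, 92.5, 0, 0, -0.489]],
], fingers=0)

```text
time: 26.37
tool_pos: [626.1, 50.0, 152.6]
tcp_rot: [-179.8, -0.5, 158.5]
ft_force: [-1.8, -0.2, -1.2]
finger_gap: 42.7
grip_force: 0.0
```

step_arm([
  [[0, 0, 0, 0, 0, 0], [0, 0, 0, 0, 0, 0], [0, 0, -1, 0, 0, 0], [0, 0, -1.5, 0, 0, 0], [0, 0, -1.5, 0, 0, 0]],
], fingers=1)

```text
time: 26.78
tool_pos: [627.2, 50.5, 156.4]
tcp_rot: [-179.9, -0.2, 158.5]
ft_force: [-5.1, 4.1, -12.7]
finger_gap: 26.8
grip_force: 41.3
```

```bash
python3 s.py
```

```text
26.7833 [627.15  50.53 156.39] [-179.94   -0.23  158.49] [ -5.07   4.08 -12.67] [0.43 1.04 0.07] [-8.000e-02  1.566e+01  8.623e+01  3.000e-02  7.834e+01 -6.858e+01] 26.76405549248528
```

step_arm([
  [[0.5, 0, -0.5, 0, 0, 0.02], [1, 0, -1, 0, 0, 0.05], [1, 0, -1, 0, 0, 0.05]],
])

```text
time: 27.03
tool_pos: [627.4, 50.4, 156.4]
tcp_rot: [-179.9, -0.3, 161.5]
ft_force: [-14.2, 2.2, -2.3]
finger_gap: 26.6
grip_force: 42.4
```

```bash
python3 s.py
```

```text
27.0333 [627.35  50.4  156.37] [-179.91   -0.32  161.46] [-14.2    2.17  -2.3 ] [ 0.19  2.45 -0.09] [-8.000e-02  1.578e+01  8.609e+01  1.000e-02  7.846e+01 -7.154e+01] 26.61137517416633
```

step_arm([
  [[0, 0, 0, 0, 0, 0], [0, 0, 0, 0, 0, 0], [0, 0, 25, 0, 0, 0.1], [0, 0, 55, 0, 0, 0.2], [-35, -3.5, 55, 0, 0, 0.3], [-70, -7, 55, 0, 0, 0.4], [-91.5, -9.1, 50, 0, 0, 0.44], [-91.5, -9.1, 12, 0, 0, 0.44], [-91.5, -9.1, -28, 0, 0, 0.44], [-91.5, -9.1, -65, 0, 0, 0.44], [-91.5, -9.1, -85, 0, 0, 0.44], [-91.5, -9.1, -89, 0, 0, 0.44]],
], fingers=0)

```text
time: 28.03
tool_pos: [536.8, 40.7, 64.5]
tcp_rot: [180.0, -0.2, -173.5]
ft_force: [-0.9, 0.7, -0.3]
finger_gap: 43.1
grip_force: 0.0
```

step_arm([
  [[0, 0, 0, 0, 0, 0], [0, 0, 0, 0, 0, 0], [0, 0, 0, 0, 0, 0], [0, 0, 0, 0, 0, 0], [0, 0, 1, 0, 0, 0], [0, 0, 2, 0, 0, 0], [0, 0, 2, 0, 0, 0]],
], fingers=1)

```text
time: 28.62
tool_pos: [539.7, 41.0, 70.4]
tcp_rot: [-180.0, 0.2, -173.5]
ft_force: [2.6, 0.3, 4.9]
finger_gap: 12.6
grip_force: 42.1
```

```bash
python3 s.py
```

```text
28.6167 [539.7   40.97  70.35] [-1.7998e+02  1.6000e-01 -1.7346e+02] [2.56 0.3  4.94] [ 0.02 -0.43  0.01] [ -1.09   7.97 104.75   0.    67.13 -97.63] 12.629685271966682
```

step_arm([
  [[0, 0, 0.7, 0, 0, 0], [0, 0, 1.4, 0, 0, 0], [0, 0, 1.4, 0, 0, 0]],
])

```text
time: 28.87
tool_pos: [538.6, 40.9, 70.6]
tcp_rot: [-180.0, 0.0, -173.5]
ft_force: [3.0, -0.1, -1.4]
finger_gap: 12.9
grip_force: 41.1
```

step_arm([
  [[-0.5, 0, 0, 0, 0, 0], [-1, -0.1, 0, 0, 0, 0], [-1.5, -0.1, 0, 0, 0, 0]],
])

```text
time: 29.12
tool_pos: [536.9, 40.8, 70.4]
tcp_rot: [180.0, -0.0, -173.5]
ft_force: [4.2, 0.3, -1.2]
finger_gap: 13.0
grip_force: 41.2
```

step_arm([
  [[-0.5, 0, 0, 0, 0, 0], [-1, -0.1, 0, 0, 0, 0], [-1.5, -0.1, 0, 0, 0, 0]],
])

```text
time: 29.37
tool_pos: [535.4, 40.7, 70.5]
tcp_rot: [180.0, -0.0, -173.5]
ft_force: [3.3, 0.3, -1.0]
finger_gap: 12.7
grip_force: 41.1
```

step_arm([
  [[-0.5, 0, 0, 0, 0, 0], [-1, -0.1, 0, 0, 0, 0]],
])

```text
time: 29.53
tool_pos: [534.5, 40.6, 70.5]
tcp_rot: [180.0, 0.0, -173.5]
ft_force: [3.5, 0.6, -1.3]
finger_gap: 12.9
grip_force: 41.2
```

step_arm([
  [[-0.5, 0, 0, 0, 0, 0], [-1, -0.1, 0, 0, 0, 0]],
])

```text
time: 29.7
tool_pos: [533.5, 40.6, 70.5]
tcp_rot: [180.0, 0.0, -173.5]
ft_force: [3.3, -0.1, -1.1]
finger_gap: 13.1
grip_force: 41.2
```

It drags at about 3.6 N, close to the target. Now I draw the blade out and carry it to the open table where it lay.

step_arm([
  [[-4, -0.4, 0, 0, 0, 0], [-14, -1.5, 0, 0, 0, 0], [-26, -2.9, 0, 0, 0, 0], [-40, -4.4, 0, 0, 0, 0], [-55, -6.1, 0, 0, 0, 0], [-70, -7.7, 0, 0, 0, 0], [-85, -9.4, 0, 0, 0, 0], [-98, -10.8, 0, 0, 0, 0], [-105, -11.6, 0, 0, 0, 0], [-105, -11.6, 30, 0, 0, 0], [-105, -11.6, 65, 0, 0, 0], [-105, -11.6, 80, 0, 0, 0]],
])

```text
time: 30.7
tool_pos: [429.1, 28.9, 153.9]
tcp_rot: [-180.0, 0.1, -173.5]
ft_force: [1.5, -0.5, -0.5]
finger_gap: 12.7
grip_force: 41.2
```

step_arm([
  [[3, 35, 0, 0, 0, 0], [6, 75, 0, 0, 0, 0], [10, 115, 0, 0, 0, -0.1], [14, 155, 0, 0, 0, -0.2], [18, 195, 0, 0, 0, -0.26], [21, 228, 0, 0, 0, -0.26], [21, 231, -30, 0, 0, -0.26], [21, 231, -60, 0, 0, -0.26], [21, 231, -85, 0, 0, -0.26], [21, 231, -96, 0, 0, -0.26], [21, 231, -98, 0, 0, -0.26], [21, 231, -98, 0, 0, -0.26]],
])

```text
time: 31.7
tool_pos: [448.9, 259.5, 52.1]
tcp_rot: [-179.9, -0.1, 171.6]
ft_force: [0.1, 0.7, -0.6]
finger_gap: 12.7
grip_force: 41.2
```

```bash
python3 s.py
```

```text
31.7 [448.94 259.5   52.1 ] [-1.7994e+02 -1.0000e-01  1.7163e+02] [ 0.08  0.71 -0.59] [-0.01  0.01 -0.01] [ 24.36   6.43 108.6   -0.    65.08 -57.27] 12.664880966147038
```

step_arm([
  [[0, 0, -1, 0, 0, 0], [0, 0, -2, 0, 0, 0], [0, 0, -3, 0, 0, 0], [0, 0, -3, 0, 0, 0]],
])

```text
time: 32.03
tool_pos: [450.3, 260.1, 50.5]
tcp_rot: [179.9, 0.1, 171.6]
ft_force: [0.1, -0.7, -1.6]
finger_gap: 13.1
grip_force: 41.2
```

step_arm([
  [[0, 0, -0.5, 0, 0, 0], [0, 0, -1, 0, 0, 0], [0, 0, -1, 0, 0, 0]],
])

```text
time: 32.28
tool_pos: [449.6, 260.0, 48.6]
tcp_rot: [180.0, 0.0, 171.6]
ft_force: [0.5, 0.3, 0.1]
finger_gap: 12.7
grip_force: 41.2
```

Contact. I release, rise, and look.

step_arm([
  [[0, 0, -0.3, 0, 0, 0], [0, 0, -0.3, 0, 0, 0]],
])

```text
time: 32.45
tool_pos: [449.6, 260.0, 48.4]
tcp_rot: [180.0, 0.0, 171.6]
ft_force: [-0.6, 0.6, 0.6]
finger_gap: 13.1
grip_force: 41.4
```

step_arm([
  [[0, 0, 0, 0, 0, 0], [0, 0, 0, 0, 0, 0], [0, 0, 0, 0, 0, 0], [0, 0, 20, 0, 0, 0], [0, 0, 60, 0, 0, 0], [0, 0, 100, 0, 0, 0], [0, 0, 140, 0, 0, 0], [0, 0, 145, 0, 0, 0], [0, 0, 145, 0, 0, 0]],
], fingers=0)

```text
time: 33.2
tool_pos: [451.9, 261.0, 197.6]
tcp_rot: [179.8, 0.4, 171.6]
ft_force: [0.7, -0.0, -1.4]
finger_gap: 42.6
grip_force: 0.0
```

```bash
python3 s.py
python3 - <<'E'
from h import *
w=cam("wrist"); d=cam("side")
cv2.imwrite("pics/c9.png",np.hstack([cv2.resize(w["img"],(400,300)),cv2.resize(d["img"],(400,300))]))
E
```

```text
33.2 [451.86 261.   197.63] [179.75   0.38 171.65] [ 0.72 -0.03 -1.36] [-0.03 -0.03 -0.04] [ 24.38  -3.22 102.09  -0.    80.67 -57.27] 42.6486645381146
```

View pics/c9.png

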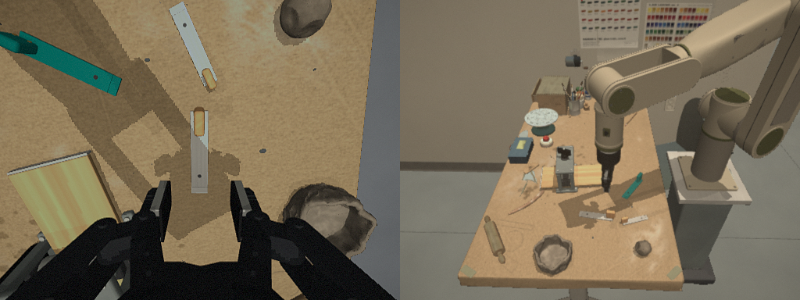

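The blade lies flat on the table at left crop (200,150), clear of the machine. The bowl and ball are where they were and the gripper is free.

```bash
python3 -c "
from bench import r
print(r.hand_in())"
```

```text
the job is handed in; nothing more can be done
None
```

I set the roller gap so the blade dragged at about 3.6 N on the last pull, then drew the blade out, laid it flat on the table clear of the machine, left the screw as set, and handed the job in at about 33 s.

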